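# Clear the empties and bring the red gel jar round

## Task

Lift the yellow oval tray with its three empty polish bottles, tip the empties off its rimless lip into the open bin from close above it, and set the empty tray back down flat on the marble. Then turn the jar carousel until the jar with the red lid faces front, straight in line with the pink tag on the carousel's base, and hold the carousel still there: finish while still holding it, so that the manicurist can lift the jar out one-handed. Leave the other things on the sill where they are, and do not throw or drop the glass bottles from high up.

Things in the scene. Friction and masses are not known exactly. Their poses are not given: they have to be found in the camera images.
- tray: loose oval tray of yellow plastic, 140 mm wide (its x) and 220 mm long (its y), about 0.12 kg; origin: centre of its underside; floor 4 mm thick, rim 16 mm high and 3 mm thick round the sides and the +y end. At the +y end stands an upright grip tab. The -y end is rounded and has no rim: the pouring lip. Smooth: the bottles begin to slide at a tilt of about 15 to 25 degrees; tipping it 45 degrees, lip down, empties it
- tray_grip (a point): point to grip in the tray's upright tab: 16 mm below the tab's top, midway in its thickness. The tab is 12 mm thick (along the tray's y), 60 mm wide (along the tray's x) and reaches 62 mm above the tray's underside; this point is 111 mm along +y from the tray's centre and 46 mm above its underside. Axes as the tray's
- tray_lip (a point): middle of the edge of the tray's rimless pouring lip, 110 mm along the tray's -y from its centre, on its floor, 4 mm above the underside
- bottle0: centre of empty polish bottle A (red square glass, black cap), lying loose in the tray; 24 x 24 mm, 58 mm long along its x, about 35 g
- bottle1: centre of empty polish bottle B (violet square glass, black cap), lying loose in the tray; 24 x 24 mm, 58 mm long along its x, about 35 g
- bottle2: centre of empty polish bottle C (peach square glass, black cap), lying loose in the tray; 24 x 24 mm, 58 mm long along its x, about 35 g
- bin: loose open bin of pale green plastic for empties, 220 mm (its x) by 180 mm (its y), 75 mm high, walls 4 mm, about 0.7 kg; origin: centre of its underside
- bin_mouth (a point): centre of the bin's open top, at rim height, 75 mm above the sill
- carousel_base: fixed round black base of the jar carousel, 210 mm across, on the sill; origin: centre of its underside, on the turning axis; its -x points to the front, where it carries a pink tag
- carousel_front (a point): the pink tag at the front of the carousel's base, 130 mm from the turning axis along the base's -x
- carousel: the turning part of the carousel: light disc 226 mm across with eight gel jars seated snugly in its wells (jar centres 80 mm from the axis, tops 72 mm above the sill) and a wooden knob on a steel stem in the middle. Turns freely and without end either way about the vertical, with light friction (about 0.04 N m), and stays where it is left. Origin on the axis; its -x points from the axis to the red-lidded jar
- knob (a point): centre of the carousel's round wooden knob, on the turning axis, 129 mm above the sill; the knob is 44 mm across and 32 mm high, its top 146 mm above the sill. Gripping it from above and turning turns the carousel
- marked_jar (a point): middle of the top of the jar with the red lid (yellow dot), 38 mm across, 80 mm from the axis; the other seven lids are white
- lamp: bystander: pink UV nail lamp, 200 x 170 mm, 101 mm high, at the left end; origin: centre of its underside
- file: bystander: pale blue glass nail file, 140 x 13 x 5 mm, lying along its x; origin: centre of its underside
- pusher: bystander: steel cuticle pusher, 134 mm long along its x, 8 mm wide, lying flat; origin: centre of its underside
- oil: bystander: small amber oil bottle, 28 mm across, 75 mm high; origin: centre of its underside
- cotton: bystander: white jar for cotton with steel lid, 84 mm across, 100 mm high; origin: centre of its underside
- buffer: bystander: white and rose nail buffer block, 95 x 26 x 26 mm, lying along its x; origin: centre of its underside
Not all that is in view belongs to the job. Leave any green or turquoise look-alike of the bottle0 alone.

How it is judged:
On the way, in this order (a step that is already met when the one before it is completed fails the run):
1. the tray is lifted at least 50 mm with all three bottles on it (height (world z) of tray above 0.05 m and x of bottle0 in the frame of tray between -0.075 and 0.075 m and y of bottle0 in the frame of tray between -0.115 and 0.115 m and z of bottle0 in the frame of tray between 0.005 and 0.04 m and x of bottle1 in the frame of tray between -0.075 and 0.075 m and y of bottle1 in the frame of tray between -0.115 and 0.115 m and z of bottle1 in the frame of tray between 0.005 and 0.04 m and x of bottle2 in the frame of tray between -0.075 and 0.075 m and y of bottle2 in the frame of tray between -0.115 and 0.115 m and z of bottle2 in the frame of tray between 0.005 and 0.04 m), for 0.2 s.
2. all three bottles have gone into the bin from the tipped tray (tray still tilted by more than 0.25 rad) (x of bottle0 in the frame of bin between -0.11 and 0.11 m and y of bottle0 in the frame of bin between -0.09 and 0.09 m and z of bottle0 in the frame of bin between 0 and 0.075 m and x of bottle1 in the frame of bin between -0.11 and 0.11 m and y of bottle1 in the frame of bin between -0.09 and 0.09 m and z of bottle1 in the frame of bin between 0 and 0.075 m and x of bottle2 in the frame of bin between -0.11 and 0.11 m and y of bottle2 in the frame of bin between -0.09 and 0.09 m and z of bottle2 in the frame of bin between 0 and 0.075 m and angle between tray's own z axis and vertical above 0.25 rad), for 0.1 s.
3. the empty tray lies flat on the sill again and is let go (height (world z) of tray below 0.008 m and angle between tray's own z axis and vertical below 0.06 rad and contact force between each of the arm, the fingers and tray below 0.1 N), for 0.2 s.
At the end, for the whole second after the job is handed in: Bottles in the bin, bin upright on the sill; tray flat on the sill (8 mm, 0.06 rad) and untouched; red-lidded jar in front, within 12 mm of the line from axis to pink tag; carousel at rest (under 0.05 rad/s), fingers holding it with over 2 N (all of step 3 and x of bottle0 in the frame of bin between -0.11 and 0.11 m and y of bottle0 in the frame of bin between -0.09 and 0.09 m and z of bottle0 in the frame of bin between 0 and 0.075 m and x of bottle1 in the frame of bin between -0.11 and 0.11 m and y of bottle1 in the frame of bin between -0.09 and 0.09 m and z of bottle1 in the frame of bin between 0 and 0.075 m and x of bottle2 in the frame of bin between -0.11 and 0.11 m and y of bottle2 in the frame of bin between -0.09 and 0.09 m and z of bottle2 in the frame of bin between 0 and 0.075 m and height (world z) of bin below 0.008 m and angle between bin's own z axis and vertical below 0.06 rad and y of marked_jar in the frame of carousel_base between -0.012 and 0.012 m and x of marked_jar in the frame of carousel_base below 0 m and angular speed of carousel below 0.05 rad/s and contact force between the fingers and carousel above 2 N); the arm keeps its last pose, push and grip.
It fails at once if a bystander is pushed more than 30 mm from its place (distance of any of lamp, file, pusher, oil, cotton, buffer from where it was at the start of the episode above 0.03 m).
It fails at once if a glass bottle is thrown or dropped from high up (faster than 2.5 m/s) (linear speed of any of bottle0, bottle1, bottle2 above 2.5 m/s).
It also fails if it takes over 72 s, if anything falls off the work surface, if the arm or the gripper's body presses on something with over 40 N, if the wrist force passes 120 N, or if a joint passes its speed limit or range.

## Robot

A 7-joint arm with a two-finger parallel gripper is mounted at the origin on the work surface. World frame = base frame: x ahead of the robot, y to its left, z up, the work surface at z = 0. Lengths are in m, angles in rad, forces in N, time in s.
With the tool pointing down it reaches from about 0.4 to 0.85 m from the base axis. Payload 10.4 kg.
Tool frame: the origin (TCP) lies on the centre line of the jaws, within the pads' length; the fingertips stand 19 mm ahead of it and the grasp point (between the pads) is the TCP (ctrl.tips_ahead is the distance from the TCP to the fingertips, in m); z points along the fingers, x is the direction in which the jaws open and shut, and the axes are right-handed (so a half turn about z gives the same grasp; the last joint's range is limited). The gripper opens to 87 mm and grips with 3 to 60 N. Pads are 19 mm wide; open, the fingers measure 117 mm over their backs; the gripper's body (75 mm by 190 mm) begins 51 mm behind the grasp point.
Start: joints at [-1.221, 0.332, -0.065, 1.46, 0.022, 1.35, -0.088], TCP at [0.228, 0.582, 0.242] pointing down, gripper open.
Joint ranges: [-2.6, 2.6], [-0.5, 2.12], [-1.47, 1.34], [0.16, 2.42], [-1.27, 4.41], [0.06, 2.06], [-2.6, 2.6]. Speed limits (rad/s): [2.22, 2.22, 2.79, 2.79, 3.14, 3.14, 3.14].

## Interface

Orientations are given as a 3x3 rotation matrix whose columns are the frame's x, y, z axes.
In Python, from station import ctrl gives the robot as it stands.
- The arm moves only by the shell command python3 -m crank 'ROWS'. ROWS is JSON, a list of rows, each a list of 3 entries, a list of its own where there are three numbers: the shift along the tool's x, y, z in m, then the turn, a rotation vector about the tool's x, y, z in degrees, then the finger opening in m, from 0 to 0.087. In form: [[[x, y, z], [rx, ry, rz], grip], ...]. A call has 1 to 8 rows; each row is the pose to reach, as a shift and turn from the pose commanded when the call began, along the tool's axes at that moment; what a row does not reach only later rows make up. A row lasts 1/12 s, in which the tool goes at most 41.7 mm and 7.16 degrees, less where a joint would pass 70% of its speed; a pose out of reach is approached as far as the arm can. A call with a gripper value outside its range is refused whole. The fingers move at their own pace and stop on an object; the grip force is fixed at half the most. Time passes only in rows, so rows that repeat a pose let the fingers close. It gives the time, the measured TCP pose, the force and the opening at its end, in the units of the state.
- ctrl.state(): the state, without advancing time (a new reading comes with each control period).
- ctrl.camera(name): name is "scene" or "top" or "wrist"; returns the picture (480x640x3 uint8, blue, green, red); there is no depth.
- ctrl.get_calibration(name): a dict with "fov_y" (degrees; the focal length in pixels is half the picture's height over the tangent of half this angle, whatever the lens; pixels are square), "cx", "cy" (the principal point, pixels), "D" ([k1, k2, p1, p2, k3] as OpenCV has them; the pictures are not rectified), "cam_to_world" (4x4, takes a point from camera to world coordinates); the wrist camera has in their place "hand_eye" (4x4, takes a point from camera to tool coordinates, whose origin is the TCP and whose axes are the tool frame's). Camera axes: x right, y down, z forward; pixel columns grow to the right and rows downward; lengths in m; the calibration is good to about 2 mm. A picture is of the moment at which its call begins: read the wrist's pose just before it. get_calibration takes no time and is no camera call.
- ctrl.hand_in(): hands the job in, once; it reports no verdict.
Trained networks look in the newest picture that a camera, given by its name, has taken for a name from the list of things; names that differ only in an ending like _2 or _b are one class to them, and where a whole thing is asked for, a point or a joint stands for the part that bears it (a point fixed in the world has none). Each returns a list of dicts, best first, with "p" (0 to 1); they miss things now and then, are a little off and sometimes report something else, mostly with a low value. They report only what shows in the picture. A call takes as long as a camera call. They do not tell look-alikes from the thing itself.
- ctrl.outline_of(thing, camera): "pixels" (480x640 bool, what is visible of it) and "location" ([column, row] in pixels, amid what is visible of it).
- ctrl.pinpoint(thing, camera): "location" ([column, row] in pixels: a listed point, or the origin of a listed thing).
The state is a dict: "t": time; "joints": joint angles; "qd": joint speeds; "joint_efforts": joint torques, N m; "eef_pos": TCP position; "ee_rot": TCP orientation; "contact_force": force on the tool from outside, world axes, zero at the start; "moment": the same for the moment, N m; "gripper_width": opening from 0.0 (shut) to 1.0 (fully open).
Only numpy, scipy, OpenCV 4.12 (cv2) and the standard library are available. Lean on these libraries where they do the work, as an engineer would, in place of code of your own. Each camera call takes 0.05 s, during which the arm holds its last target. There are 200 camera calls.

## Working session

There is one attempt and no reset: what is moved stays moved. The work goes in short steps, Python scripts to look and compute and a shell command to move; the robot and the scene stay as the last step left them, time stands still between calls to the robot, and variables do not carry over. Pictures are saved under pics/ and viewed, about 8 in all and at most 12, crops included, and the job is handed in when it is done.

```bash
ls; mkdir -p pics
cat > h.py <<'E'
import numpy as np, cv2
from station import ctrl
def cal(n):
    c=ctrl.get_calibration(n); f=240/np.tan(np.radians(c["fov_y"]/2))
    K=np.array([[f,0,c["cx"]],[0,f,c["cy"]],[0,0,1.]])
    if "cam_to_world" in c: T=np.array(c["cam_to_world"])
    else:
        s=ctrl.state(); W=np.eye(4); W[:3,:3]=s["ee_rot"]; W[:3,3]=s["eef_pos"]; T=W@np.array(c["hand_eye"])
    return K,np.array(c["D"],float),T
def ray(n,px,z,C=None):
    K,D,T=C or cal(n)
    u=cv2.undistortPoints(np.array([[px]],float),K,D)[0,0]
    d=T[:3,:3]@[u[0],u[1],1]; o=T[:3,3]
    return o+d*(z-o[2])/d[2]
def proj(n,p):
    K,D,T=cal(n); Ti=np.linalg.inv(T)
    return cv2.projectPoints(np.array([p],float),cv2.Rodrigues(Ti[:3,:3])[0],Ti[:3,3],K,D)[0][0,0]
E
python3 - <<'E'
from h import *
s=ctrl.state(); print(s["t"],s["eef_pos"],np.round(s["ee_rot"],3).tolist())
Z=dict(tray=0,tray_grip=.046,tray_lip=.004,bottle0=.016,bottle1=.016,bottle2=.016,bin=0,bin_mouth=.075,carousel_front=0.01,knob=.129,marked_jar=.072,lamp=0,oil=0,cotton=0,file=0,pusher=0,buffer=0)
for cam in ("top","scene"):
    cv2.imwrite(f"pics/{cam}0.png",ctrl.camera(cam)); print(cam, np.round(cal(cam)[2][:3,3],2))
    for k,z in Z.items():
        if cam=="scene" and k in("lamp","oil","cotton","file","pusher","buffer"): continue
        r=ctrl.pinpoint(k,cam)
        print(k,[(round(q["p"],2),np.round(q["location"]).astype(int).tolist(),np.round(ray(cam,q["location"],z)[:2],3).tolist()) for q in r[:2]])
E
```

```text
pics
0.0 [0.22752196 0.58172729 0.24075625] [[0.364, 0.931, -0.0], [0.931, -0.364, -0.001], [-0.001, 0.0, -1.0]]
top [0.48 0.14 1.17]
tray [(0.62, [262, 262], [0.505, 0.297])]
tray_grip [(0.69, [522, 250], [0.516, -0.331]), (0.58, [215, 260], [0.514, 0.405])]
tray_lip [(0.97, [307, 265], [0.497, 0.185])]
bottle0 [(0.73, [268, 278], [0.468, 0.281]), (0.64, [264, 263], [0.504, 0.29])]
bottle1 [(0.73, [268, 278], [0.468, 0.281]), (0.64, [264, 263], [0.504, 0.29])]
bottle2 [(0.73, [268, 278], [0.468, 0.281]), (0.64, [264, 263], [0.504, 0.29])]
bin [(0.95, [385, 223], [0.595, -0.015])]
bin_mouth [(0.86, [386, 222], [0.591, -0.008]), (0.26, [386, 225], [0.583, -0.006])]
carousel_front [(0.94, [541, 300], [0.395, -0.385]), (0.17, [264, 261], [0.509, 0.291])]
knob [(0.88, [545, 249], [0.515, -0.348])]
marked_jar [(0.7, [502, 265], [0.482, -0.274]), (0.57, [389, 221], [0.593, -0.016])]
lamp [(0.78, [133, 286], [0.454, 0.626])]
oil [(0.24, [410, 311], [0.374, -0.067])]
cotton [(0.62, [408, 145], [0.793, -0.08]), (0.45, [407, 314], [0.368, -0.06])]
file [(0.75, [341, 310], [0.383, 0.103])]
pusher [(0.54, [409, 315], [0.367, -0.065])]
buffer [(0.61, [269, 179], [0.717, 0.276]), (0.41, [545, 251], [0.514, -0.408])]
scene [ 1.39 -0.02  1.45]
tray [(0.86, [355, 220], [0.486, 0.304])]
tray_grip [(0.62, [389, 213], [0.51, 0.403])]
tray_lip []
bottle0 [(0.63, [374, 185], [0.376, 0.393]), (0.6, [355, 222], [0.502, 0.297])]
bottle1 [(0.63, [374, 185], [0.376, 0.393]), (0.6, [355, 222], [0.502, 0.297])]
bottle2 [(0.63, [374, 185], [0.376, 0.393]), (0.6, [355, 222], [0.502, 0.297])]
bin [(0.87, [260, 270], [0.597, -0.017])]
bin_mouth [(0.59, [259, 256], [0.592, -0.012])]
carousel_front [(0.69, [134, 231], [0.385, -0.38]), (0.54, [150, 262], [0.51, -0.337])]
knob [(0.6, [136, 244], [0.513, -0.346])]
marked_jar [(0.73, [163, 242], [0.485, -0.281])]
```

View pics/top0.png

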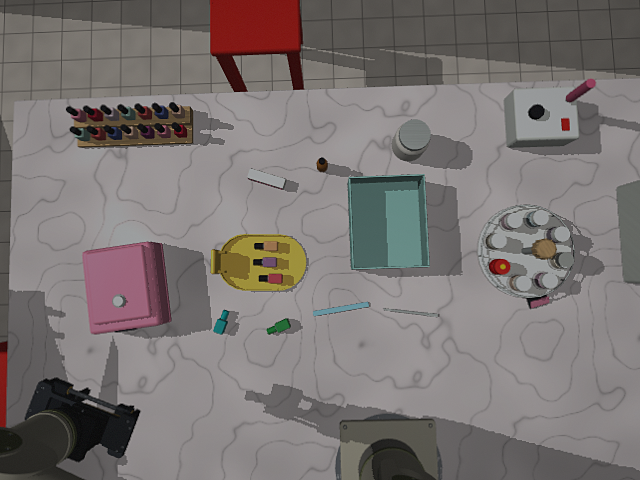

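View pics/scene0.png

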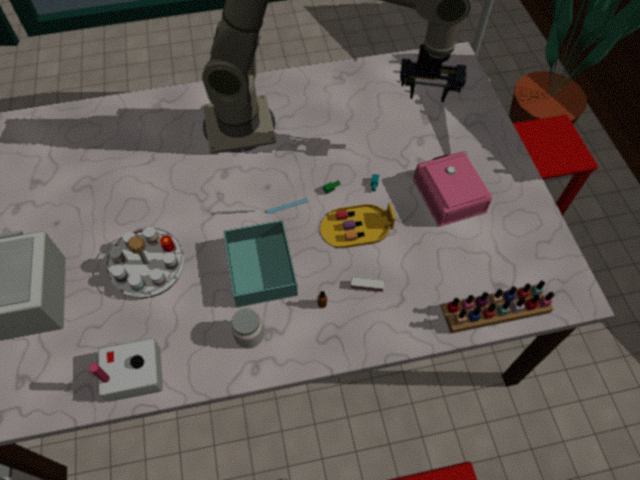

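The top view shows the yellow tray (tab at 215,260; lip at 307,265), the bin at 386,222, and the carousel knob at 545,249 with the red jar at 502,265. Green and turquoise look-alikes lie at 280,326 and 222,321. The scene view agrees. Before gripping anything I'll dry-run the pour pose to check that the arm can reach it.

```bash
cat >> h.py <<'E'
from scipy.spatial.transform import Rotation as Ro
def tgt(p,yaw,tilt=0):
    "yaw: world angle of tool x (deg); tilt about tool y (deg)"
    a=np.radians(yaw); c,s=np.cos(a),np.sin(a)
    return np.array(p,float),np.array([[c,s,0],[s,-c,0],[0,0,-1.]])@Ro.from_euler('y',tilt,degrees=True).as_matrix()
def row(p,yaw,tilt=0,base=None):
    if base is None: s=ctrl.state(); base=(np.array(s["eef_pos"]),np.array(s["ee_rot"]))
    P,R=tgt(p,yaw,tilt); b,B=base
    return np.round(B.T@(P-b),4).tolist(),np.round(Ro.from_matrix(B.T@R).as_rotvec(degrees=True),2).tolist()
def lip(l,yaw,tilt):
    "TCP position for given lip point"
    _,R=tgt(l,yaw,tilt)
    return np.array(l)-R@np.array([-.221,0,.042])
def show():
    s=ctrl.state(); print(round(s["t"],2),np.round(s["eef_pos"],4),np.round(s["ee_rot"],3).tolist(),np.round(s["joints"],2),np.round(s["contact_force"],1),round(s["gripper_width"],3))
E
python3 - <<'E'
from h import *
for t in(0,25,48): print(t,lip((.594,.03,.095),90,t))
print(row(lip((.594,.03,.095),90,48),90,0),row(lip((.594,.03,.095),90,48),90,48))
for px in((168,240),(168,285),(210,250),(222,250),(215,250),(215,275)): print(px,ray("top",px,.1)[:2],ray("top",px,.062)[:2])
E
```

```text
0 [0.594 0.251 0.137]
25 [0.594      0.21254405 0.22646356]
48 [0.594      0.14666578 0.28733849]
([-0.2721, 0.4998, -0.0458], [-0.0, -0.0, -21.36]) ([-0.2721, 0.4998, -0.0458], [8.94, 47.43, -20.09])
(168, 240) [0.56153518 0.50199062] [0.56447287 0.51503542]
(168, 285) [0.45744106 0.50222458] [0.45667813 0.51527769]
(210, 250) [0.53545416 0.40378991] [0.53746465 0.4133436 ]
(222, 250) [0.53465381 0.37583871] [0.53663585 0.38439872]
(215, 250) [0.53512056 0.39213733] [0.53711919 0.40127677]
(215, 275) [0.47750659 0.3927398 ] [0.477457   0.40190066]
```

```bash
python3 -m crank '[[[-0.272,0.5,-0.046],[8.94,47.4,-20.1],0.087],[[-0.272,0.5,-0.046],[8.94,47.4,-20.1],0.087],[[-0.272,0.5,-0.046],[8.94,47.4,-20.1],0.087],[[-0.272,0.5,-0.046],[8.94,47.4,-20.1],0.087],[[-0.272,0.5,-0.046],[8.94,47.4,-20.1],0.087],[[-0.272,0.5,-0.046],[8.94,47.4,-20.1],0.087],[[-0.272,0.5,-0.046],[8.94,47.4,-20.1],0.087],[[-0.272,0.5,-0.046],[8.94,47.4,-20.1],0.087]]'
python3 - <<'E'
from h import *
show(); p=lip((.594,.03,.095),90,48); print(p,row(p,90,48))
E
```

```text
t: 2.17
eef_pos: [0.3864, 0.3912, 0.2594]
ee_rot: [[0.066, 0.998, 0.007], [0.774, -0.055, 0.631], [0.63, -0.036, -0.776]]
contact_force: [-0.7, 0.7, 0.3]
gripper_width: 0.997
2.17 [0.3864 0.3912 0.2594] [[0.066, 0.998, 0.007], [0.774, -0.055, 0.631], [0.63, -0.036, -0.776]] [-0.81 -0.08  0.25  2.04 -0.71  0.91  1.32] [-0.7  0.7  0.3] 0.997
[0.594      0.14666578 0.28733849] ([-0.158, 0.2197, -0.1745], [0.68, 8.88, -3.75])
```

```bash
python3 -m crank '[[[-0.158,0.22,-0.174],[0.68,8.88,-3.75],0.087],[[-0.158,0.22,-0.174],[0.68,8.88,-3.75],0.087],[[-0.158,0.22,-0.174],[0.68,8.88,-3.75],0.087],[[-0.158,0.22,-0.174],[0.68,8.88,-3.75],0.087],[[-0.158,0.22,-0.174],[0.68,8.88,-3.75],0.087],[[-0.158,0.22,-0.174],[0.68,8.88,-3.75],0.087],[[-0.158,0.22,-0.174],[0.68,8.88,-3.75],0.087],[[-0.158,0.22,-0.174],[0.68,8.88,-3.75],0.087]]'
python3 - <<'E'
from h import *
show(); print(row((.511,.405,.16),86)); p=lip((.594,.03,.095),90,48); print(row(p,90,48))
E
```

```text
t: 2.83
eef_pos: [0.5845, 0.1583, 0.2853]
ee_rot: [[0.001, 1.0, -0.002], [0.673, 0.001, 0.74], [0.74, -0.003, -0.673]]
contact_force: [0.3, 0.7, -0.0]
gripper_width: 1.001
2.83 [0.5845 0.1583 0.2853] [[0.001, 1.0, -0.002], [0.673, 0.001, 0.74], [0.74, -0.003, -0.673]] [-0.43  0.34  0.62  1.67 -1.01  1.49  2.  ] [ 0.3  0.7 -0. ] 1.001
([0.0733, -0.073, 0.267], [-1.82, -47.68, 3.75])
([-0.0063, 0.0095, -0.01], [-0.13, 0.29, -0.08])
```

The pour pose is reachable. Next I'll go above the tab.

```bash
python3 -m crank '[[[0.073,-0.073,0.267],[-1.82,-47.7,3.75],0.06],[[0.073,-0.073,0.267],[-1.82,-47.7,3.75],0.06],[[0.073,-0.073,0.267],[-1.82,-47.7,3.75],0.06],[[0.073,-0.073,0.267],[-1.82,-47.7,3.75],0.06],[[0.073,-0.073,0.267],[-1.82,-47.7,3.75],0.06],[[0.073,-0.073,0.267],[-1.82,-47.7,3.75],0.06],[[0.073,-0.073,0.267],[-1.82,-47.7,3.75],0.06],[[0.073,-0.073,0.267],[-1.82,-47.7,3.75],0.06]]'
python3 - <<'E'
from h import *
show(); C=cal("wrist"); cv2.imwrite("pics/w1.png",ctrl.camera("wrist"))
for k,z in dict(tray_grip=.046,tray_lip=.004,tray=0).items():
    print(k,[(round(q["p"],2),np.round(q["location"]).tolist(),np.round(ray("wrist",q["location"],z,C)[:2],4)) for q in ctrl.pinpoint(k,"wrist")[:2]])
E
```

```text
t: 3.5
eef_pos: [0.5012, 0.4188, 0.1531]
ee_rot: [[0.053, 0.999, -0.008], [0.999, -0.053, -0.007], [-0.008, -0.007, -1.0]]
contact_force: [-2.4, 2.9, -1.6]
gripper_width: 0.692
3.5 [0.5012 0.4188 0.1531] [[0.053, 0.999, -0.008], [0.999, -0.053, -0.007], [-0.008, -0.007, -1.0]] [-1.16  0.5   0.54  1.51 -0.27  1.22  0.94] [-2.4  2.9 -1.6] 0.692
tray_grip [(0.91, [306.0, 254.0], array([0.51  , 0.4074])), (0.24, [162.0, 291.0], array([0.5329, 0.2999]))]
tray_lip [(0.94, [45.0, 240.0], array([0.5004, 0.1876]))]
tray [(0.84, [173.0, 238.0], array([0.5052, 0.294 ]))]
```

View pics/w1.png

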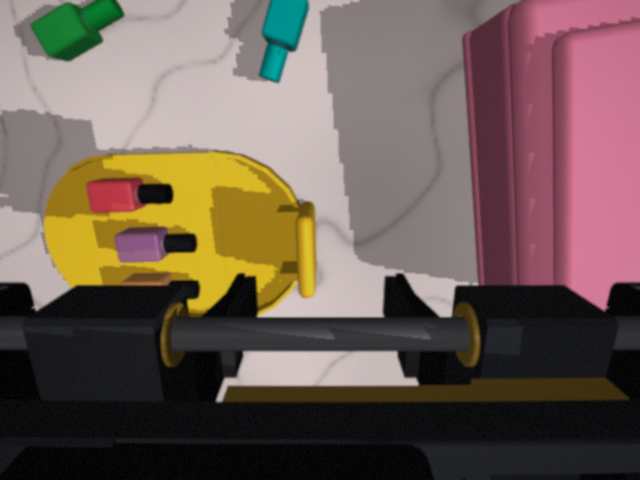

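Run:
```python
from h import *
show();print(row((.511,.406,.055),87))
```

```text
3.7 [0.511  0.4053 0.1597] [[0.072, 0.997, 0.0], [0.997, -0.072, -0.001], [-0.001, 0.0, -1.0]] [-1.15  0.49  0.56  1.51 -0.27  1.22  0.95] [ 0.8 -0.3  0.1] 0.692
([0.0008, -0.0001, 0.1047], [0.0, 0.03, -1.12])
```

```bash
python3 -m crank '[[[0.001,0,0.03],[0,0,-1],0.05],[[0.001,0,0.06],[0,0,-1],0.05],[[0.001,0,0.085],[0,0,-1],0.05],[[0.001,0,0.105],[0,0,-1],0.05],[[0.001,0,0.105],[0,0,-1],0.05],[[0.001,0,0.105],[0,0,-1],0.0],[[0.001,0,0.105],[0,0,-1],0.0],[[0.001,0,0.105],[0,0,-1],0.0]]' && python3 -m crank '[[[0,0,0],[0,0,0],0],[[0,0,0],[0,0,0],0],[[0,0,0],[0,0,0],0],[[0,0,0],[0,0,0],0]]'; python3 -c "from h import *;show();print(row((.511,.406,.15),90,0)); p=lip((.594,.03,.11),90,0);p[2]+=.009;print(p)"
```

```text
t: 4.37
eef_pos: [0.5116, 0.4075, 0.0569]
ee_rot: [[0.054, 0.999, 0.002], [0.999, -0.054, 0.002], [0.002, 0.002, -1.0]]
contact_force: [0.1, 1.1, -0.1]
gripper_width: 0.428
t: 4.7
eef_pos: [0.5103, 0.4075, 0.0548]
ee_rot: [[0.053, 0.999, -0.0], [0.999, -0.053, 0.0], [0.0, -0.0, -1.0]]
contact_force: [2.2, -0.4, 3.8]
gripper_width: 0.137
4.7 [0.5103 0.4075 0.0548] [[0.053, 0.999, -0.0], [0.999, -0.053, 0.0], [0.0, -0.0, -1.0]] [-1.12  0.59  0.51  1.59 -0.32  1.04  1.  ] [ 2.2 -0.4  3.8] 0.137
([-0.0015, 0.0008, -0.0952], [-0.02, -0.0, -3.03])
[0.594 0.251 0.161]
```

```bash
python3 -m crank '[[[0,0,-0.004],[0,-1,0],0],[[0,0,-0.012],[0,-2,0],0],[[0,0,-0.025],[0,-3,0],0],[[0,0,-0.04],[0,-3,0],0],[[0,0,-0.055],[0,-3,0],0],[[0,0,-0.07],[0,-3,0],0],[[0,0,-0.085],[0,-3,0],0],[[0,0,-0.095],[0,-3,0],0]]' && python3 -m crank '[[[0,0,-0.005],[0,0,0],0],[[0,0,-0.01],[0,0,0],0],[[0,0,-0.01],[0,0,0],0],[[0,0,-0.01],[0,0,0],0]]'
python3 - <<'E'
from h import *
show(); cv2.imwrite("pics/w2.png",ctrl.camera("wrist"))
p=np.array([.594,.255,.165]); print(row(p,90,-3))
E
```

```text
t: 5.37
eef_pos: [0.5104, 0.4078, 0.151]
ee_rot: [[0.053, 0.999, -0.003], [0.997, -0.053, -0.053], [-0.053, 0.0, -0.999]]
contact_force: [0.2, -0.2, -2.3]
gripper_width: 0.134
t: 5.7
eef_pos: [0.5101, 0.4079, 0.1589]
ee_rot: [[0.053, 0.999, -0.004], [0.997, -0.053, -0.053], [-0.053, -0.001, -0.999]]
contact_force: [0.1, 0.3, -2.4]
gripper_width: 0.14
5.7 [0.5101 0.4079 0.1589] [[0.053, 0.999, -0.004], [0.997, -0.053, -0.053], [-0.053, -0.001, -0.999]] [-1.17  0.52  0.56  1.47 -0.24  1.26  0.94] [ 0.1  0.3 -2.4] 0.14
([-0.1482, 0.092, 0.0014], [-0.24, 0.07, -3.04])
```

View pics/w2.png

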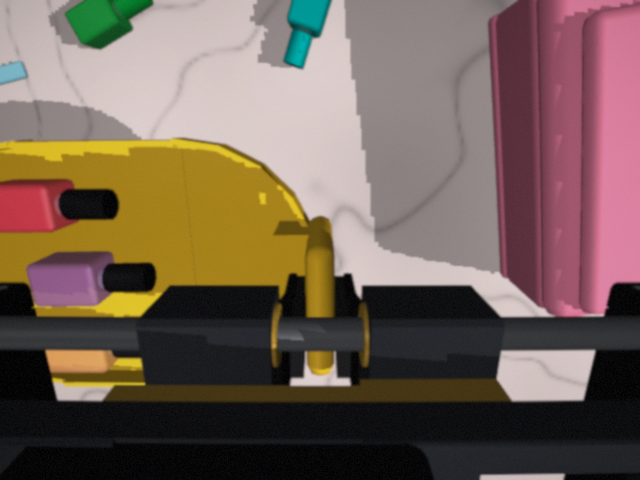

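The tray is held, with red, violet and peach all on it. I'll carry it gently to the bin.

```bash
python3 -m crank '[[[-0.004,0.003,0],[0,0,-0.5],0],[[-0.013,0.008,0],[0,0,-1],0],[[-0.026,0.016,0],[0,0,-1.5],0],[[-0.04,0.025,0],[0,0,-2],0],[[-0.054,0.034,0],[0,0,-2.5],0],[[-0.069,0.043,0],[0,0,-3],0],[[-0.083,0.052,0],[0,0,-3],0],[[-0.098,0.061,0.001],[0,0,-3],0]]' && python3 -m crank '[[[-0.013,0.01,0],[0,0,0],0],[[-0.026,0.018,0],[0,0,0],0],[[-0.036,0.025,0],[0,0,0],0],[[-0.044,0.03,0],[0,0,0],0],[[-0.048,0.033,0],[0,0,0],0],[[-0.048,0.033,0],[0,0,0],0],[[-0.048,0.033,0],[0,0,0],0]]'
python3 - <<'E'
from h import *
show(); cv2.imwrite("pics/t3.png",cv2.resize(ctrl.camera("top")[130:320,200:460],None,fx=3,fy=3))
C=cal("top")
for k,z in dict(tray_lip=.115,bin_mouth=.075).items():
    print(k,[(round(q["p"],2),np.round(ray("top",q["location"],z,C),4)) for q in ctrl.pinpoint(k,"top")[:2]])
E
```

```text
t: 6.42
eef_pos: [0.5667, 0.305, 0.1636]
ee_rot: [[0.001, 1.0, -0.004], [0.999, -0.001, -0.053], [-0.053, -0.003, -0.999]]
contact_force: [-0.0, 0.1, -2.4]
gripper_width: 0.13
t: 7.0
eef_pos: [0.5987, 0.2595, 0.1658]
ee_rot: [[0.0, 1.0, -0.004], [0.999, -0.0, -0.052], [-0.052, -0.004, -0.999]]
contact_force: [-0.1, 0.8, -2.5]
gripper_width: 0.137
7.0 [0.5987 0.2595 0.1658] [[0.0, 1.0, -0.004], [0.999, -0.0, -0.052], [-0.052, -0.004, -0.999]] [-0.93  0.51  0.6   1.48 -0.24  1.26  1.26] [-0.1  0.8 -2.5] 0.137
tray_lip [(0.76, array([0.5943, 0.0384, 0.115 ]))]
bin_mouth [(0.93, array([ 0.5938, -0.0076,  0.075 ])), (0.45, array([ 0.3974, -0.35  ,  0.075 ]))]
```

View pics/t3.png

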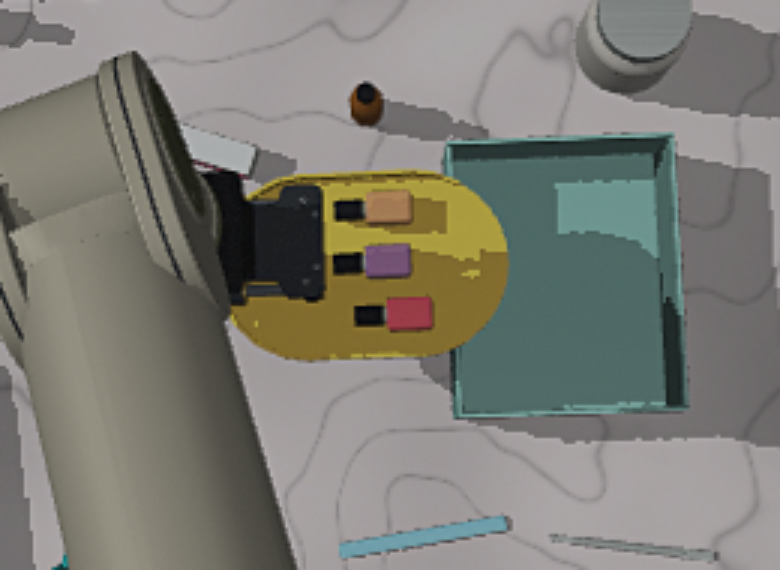

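Run:
```python
from h import *
def pose(ly,lz,t):
    P,R=tgt([.597,ly,lz],90,t); return P-R@np.array([-.221,0,.051]),t
s=ctrl.state(); base=(np.array(s["eef_pos"]),np.array(s["ee_rot"]))
A=[(.036,.115,-3),(.031,.11,-2),(.025,.107,-1),(.018,.104,1),(.012,.1,3),(.008,.097,6),(.005,.094,9),(.005,.092,12)]
B=[(.005,.092,t) for t in(15,18,21,24,27,30,33,36)]
D=[(.005,.092,t) for t in(40,44,47,50,50)]
for L in(A,B,D):
    for a in L:
        p,t=pose(*a); r=row(p,90,t,base); print([[round(v,3) for v in r[0]],[round(v,1) for v in r[1]],0])
    print(); base=tgt(p,90,t)
```

```text
[[-0.0, -0.001, 0.011], [-0.2, -0.0, 0.1], 0]
[[-0.006, -0.001, 0.013], [-0.2, 1.0, 0.1], 0]
[[-0.013, -0.001, 0.012], [-0.2, 2.0, 0.1], 0]
[[-0.022, -0.001, 0.008], [-0.2, 4.0, 0.1], 0]
[[-0.03, -0.001, 0.005], [-0.2, 6.0, 0.0], 0]
[[-0.038, -0.002, -0.003], [-0.2, 9.0, 0.0], 0]
[[-0.045, -0.002, -0.011], [-0.2, 12.0, 0.0], 0]
[[-0.051, -0.002, -0.019], [-0.2, 15.0, 0.0], 0]

[[-0.003, 0.0, -0.011], [-0.0, 3.0, -0.0], 0]
[[-0.006, 0.0, -0.023], [-0.0, 6.0, 0.0], 0]
[[-0.011, 0.0, -0.034], [0.0, 9.0, -0.0], 0]
[[-0.015, 0.0, -0.045], [-0.0, 12.0, 0.0], 0]
[[-0.021, 0.0, -0.056], [0.0, 15.0, 0.0], 0]
[[-0.027, 0.0, -0.066], [0.0, 18.0, 0.0], 0]
[[-0.033, 0.0, -0.076], [0.0, 21.0, 0.0], 0]
[[-0.04, 0.0, -0.086], [0.0, 24.0, 0.0], 0]

[[-0.004, 0.0, -0.015], [-0.0, 4.0, 0.0], 0]
[[-0.009, 0.0, -0.03], [-0.0, 8.0, 0.0], 0]
[[-0.014, 0.0, -0.041], [-0.0, 11.0, 0.0], 0]
[[-0.019, 0.0, -0.052], [-0.0, 14.0, 0.0], 0]
[[-0.019, 0.0, -0.052], [-0.0, 14.0, 0.0], 0]
```

```bash
python3 -m crank '[[[0,-0.001,0.008],[0,0,0],0],[[-0.006,-0.001,0.013],[0,1,0],0],[[-0.013,-0.001,0.012],[0,2,0],0],[[-0.022,-0.001,0.008],[0,4,0],0],[[-0.03,-0.001,0.005],[0,6,0],0],[[-0.038,-0.002,-0.003],[0,9,0],0],[[-0.045,-0.002,-0.011],[0,12,0],0],[[-0.051,-0.002,-0.019],[0,15,0],0]]' && python3 -m crank '[[[-0.003,0,-0.011],[0,3,0],0],[[-0.006,0,-0.023],[0,6,0],0],[[-0.011,0,-0.034],[0,9,0],0],[[-0.015,0,-0.045],[0,12,0],0],[[-0.021,0,-0.056],[0,15,0],0],[[-0.027,0,-0.066],[0,18,0],0],[[-0.033,0,-0.076],[0,21,0],0],[[-0.04,0,-0.086],[0,24,0],0]]' && python3 -m crank '[[[-0.004,0,-0.015],[0,4,0],0],[[-0.009,0,-0.03],[0,8,0],0],[[-0.014,0,-0.041],[0,11,0],0],[[-0.019,0,-0.052],[0,14,0],0],[[-0.019,0,-0.052],[0,14,0],0],[[-0.019,0,-0.052],[0,14,0],0],[[-0.019,0,-0.052],[0,14,0],0]]'
python3 - <<'E'
from h import *
show(); cv2.imwrite("pics/t4.png",cv2.resize(ctrl.camera("top")[130:320,200:460],None,fx=3,fy=3))
E
```

```text
t: 7.82
eef_pos: [0.5971, 0.207, 0.1883]
ee_rot: [[0.003, 1.0, -0.002], [0.978, -0.003, 0.211], [0.211, -0.003, -0.978]]
contact_force: [0.2, 0.2, -3.2]
gripper_width: 0.135
t: 8.48
eef_pos: [0.5972, 0.1502, 0.2643]
ee_rot: [[0.003, 1.0, 0.0], [0.807, -0.003, 0.59], [0.59, -0.002, -0.807]]
contact_force: [0.1, -0.1, -1.7]
gripper_width: 0.136
t: 9.07
eef_pos: [0.5972, 0.1062, 0.2944]
ee_rot: [[0.003, 1.0, -0.001], [0.644, -0.001, 0.765], [0.765, -0.003, -0.644]]
contact_force: [0.3, 1.1, -1.1]
gripper_width: 0.132
9.07 [0.5972 0.1062 0.2944] [[0.003, 1.0, -0.001], [0.644, -0.001, 0.765], [0.765, -0.003, -0.644]] [-0.26  0.38  0.55  1.6  -1.02  1.58  2.05] [ 0.3  1.1 -1.1] 0.132
```

View pics/t4.png

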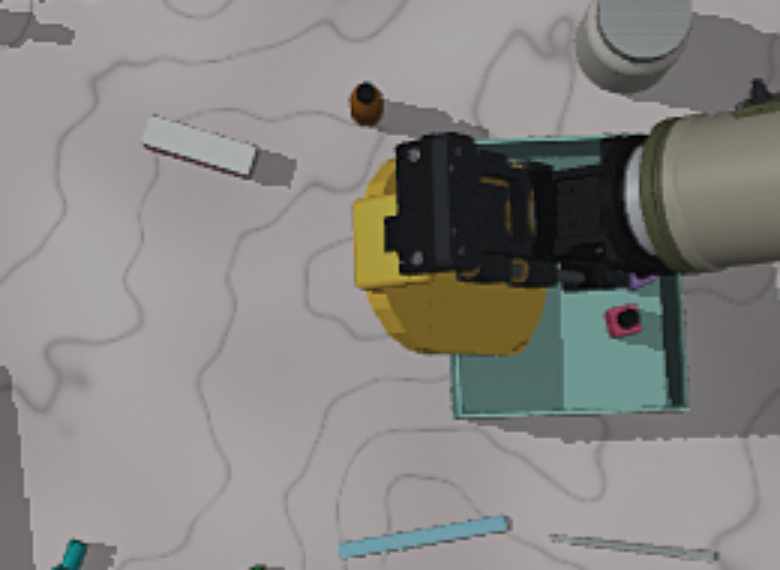

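Red stands in the bin and violet shows beside the gripper. The wrist load has dropped to about 1.1 N, the tray alone, so the tray is empty. I'll untilt and go back.

```bash
python3 -m crank '[[[0,0,0],[0,0,0],0],[[0,0,0],[0,0,0],0],[[0,0,0],[0,0,0],0]]' >/dev/null
python3 - <<'E'
from h import *
show()
b=tgt((.555,.30,.22),88); print(row((.555,.30,.22),88)); print(row((.511,.406,.10),87,0,b))
E
```

```text
9.37 [0.5971 0.1069 0.2945] [[0.002, 1.0, -0.002], [0.643, 0.0, 0.766], [0.766, -0.003, -0.643]] [-0.26  0.39  0.55  1.6  -1.02  1.58  2.05] [ 0.3  0.2 -1.1] 0.134
([0.067, -0.0418, 0.1959], [-1.05, -49.97, 1.82])
([0.1044, -0.0477, 0.12], [0.0, 0.0, 1.0])
```

```bash
python3 -m crank '[[[0.007,-0.004,0.02],[-0.1,-6,0.2],0],[[0.015,-0.01,0.045],[-0.2,-12,0.5],0],[[0.026,-0.016,0.075],[-0.4,-19,0.7],0],[[0.036,-0.022,0.105],[-0.5,-26,1],0],[[0.046,-0.029,0.135],[-0.7,-33,1.2],0],[[0.056,-0.035,0.16],[-0.9,-40,1.5],0],[[0.063,-0.04,0.182],[-1,-46,1.7],0],[[0.067,-0.042,0.196],[-1,-50,1.8],0]]' && python3 -m crank '[[[0.02,-0.01,0.02],[0,0,1],0],[[0.04,-0.02,0.045],[0,0,1],0],[[0.06,-0.03,0.07],[0,0,1],0],[[0.08,-0.04,0.095],[0,0,1],0],[[0.096,-0.045,0.11],[0,0,1],0],[[0.104,-0.048,0.12],[0,0,1],0],[[0.104,-0.048,0.12],[0,0,1],0],[[0.104,-0.048,0.12],[0,0,1],0]]'
python3 - <<'E'
from h import *
show(); print(row((.511,.406,.055),87)); cv2.imwrite("pics/t5.png",cv2.resize(ctrl.camera("top")[130:320,200:460],None,fx=3,fy=3))
E
```

```text
t: 10.03
eef_pos: [0.5527, 0.3054, 0.2198]
ee_rot: [[0.029, 1.0, 0.0], [1.0, -0.029, -0.003], [-0.003, 0.0, -1.0]]
contact_force: [-0.8, -0.7, -2.5]
gripper_width: 0.135
t: 10.7
eef_pos: [0.5111, 0.4045, 0.1001]
ee_rot: [[0.053, 0.999, -0.001], [0.999, -0.053, -0.001], [-0.001, -0.001, -1.0]]
contact_force: [0.0, -0.2, -0.6]
gripper_width: 0.136
10.7 [0.5111 0.4045 0.1001] [[0.053, 0.999, -0.001], [0.999, -0.053, -0.001], [-0.001, -0.001, -1.0]] [-1.07  0.53  0.45  1.56 -0.24  1.11  0.95] [ 0.  -0.2 -0.6] 0.136
([0.0015, -0.0002, 0.0451], [-0.03, 0.06, -0.03])
```

View pics/t5.png

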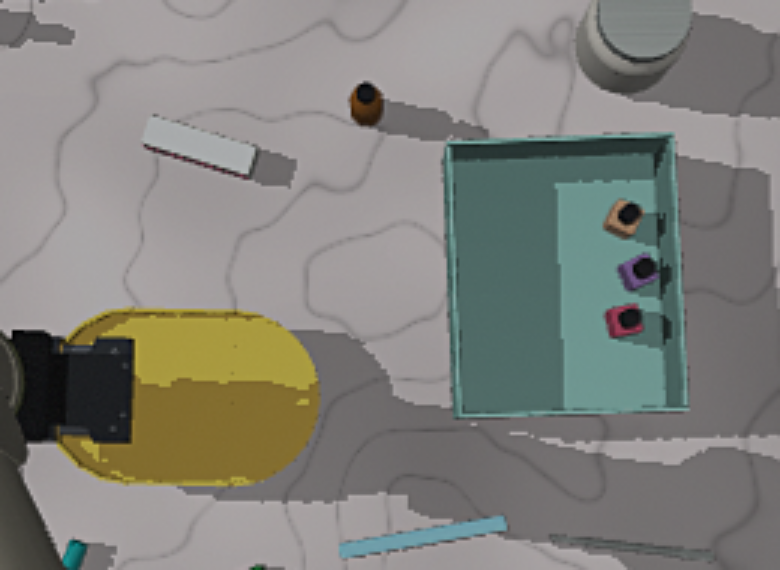

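All three bottles are standing in the bin and the tray is empty. Next I'll lower it and let go.

```bash
python3 -m crank '[[[0.001,0,0.015],[0,0,0],0],[[0.001,0,0.03],[0,0,0],0],[[0.001,0,0.038],[0,0,0],0],[[0.001,0,0.042],[0,0,0],0],[[0.001,0,0.045],[0,0,0],0],[[0.001,0,0.045],[0,0,0],0],[[0.001,0,0.045],[0,0,0],0]]' && python3 -m crank '[[[0,0,0],[0,0,0],0.05],[[0,0,0],[0,0,0],0.05],[[0,0,0],[0,0,0],0.05],[[0,0,0],[0,0,0],0.05],[[0,0,-0.03],[0,0,0],0.05],[[0,0,-0.07],[0,0,0],0.05],[[0,0,-0.11],[0,0,0],0.05],[[0,0,-0.15],[0,0,0],0.05]]'
python3 - <<'E'
from h import *
show(); 
print(row((.515,-.347,.26),60),row((.515,-.347,.26),90),row((.515,-.347,.26),-50))
E
```

```text
t: 11.33
eef_pos: [0.5113, 0.4059, 0.0556]
ee_rot: [[0.053, 0.999, -0.0], [0.999, -0.053, 0.0], [0.0, -0.0, -1.0]]
contact_force: [1.0, 0.1, -1.3]
gripper_width: 0.135
t: 12.0
eef_pos: [0.5108, 0.4056, 0.2067]
ee_rot: [[0.053, 0.999, -0.001], [0.999, -0.053, -0.001], [-0.001, -0.001, -1.0]]
contact_force: [0.9, 1.4, 0.7]
gripper_width: 0.56
12.0 [0.5108 0.4056 0.2067] [[0.053, 0.999, -0.001], [0.999, -0.053, -0.001], [-0.001, -0.001, -1.0]] [-1.09  0.44  0.48  1.45 -0.2   1.3   0.92] [0.9 1.4 0.7] 0.56
([-0.7513, 0.0443, -0.0528], [-0.05, 0.06, 26.95]) ([-0.7513, 0.0443, -0.0528], [-0.06, 0.04, -3.05]) ([-0.7513, 0.0443, -0.0528], [0.03, 0.09, 136.95])
```

```bash
python3 -m crank '[[[-0.751,0.044,-0.053],[0,0,107],0.087],[[-0.751,0.044,-0.053],[0,0,107],0.087],[[-0.751,0.044,-0.053],[0,0,107],0.087],[[-0.751,0.044,-0.053],[0,0,107],0.087],[[-0.751,0.044,-0.053],[0,0,107],0.087],[[-0.751,0.044,-0.053],[0,0,107],0.087],[[-0.751,0.044,-0.053],[0,0,107],0.087],[[-0.751,0.044,-0.053],[0,0,107],0.087]]'
python3 - <<'E'
from h import *
show(); print(row((.515,-.347,.26),-20))
E
```

```text
t: 12.67
eef_pos: [0.5124, 0.0715, 0.2287]
ee_rot: [[0.872, 0.49, -0.001], [0.49, -0.872, 0.001], [-0.0, -0.001, -1.0]]
contact_force: [1.0, 0.4, 0.3]
gripper_width: 0.989
12.67 [0.5124 0.0715 0.2287] [[0.872, 0.49, -0.001], [0.49, -0.872, 0.001], [-0.0, -0.001, -1.0]] [-0.96  0.11  0.79  1.8  -0.08  1.27  0.37] [1.  0.4 0.3] 0.989
([-0.2026, 0.3661, -0.0315], [-0.04, 0.03, 49.31])
```

```bash
python3 -m crank '[[[-0.203,0.366,-0.031],[0,0,49],0.087],[[-0.203,0.366,-0.031],[0,0,49],0.087],[[-0.203,0.366,-0.031],[0,0,49],0.087],[[-0.203,0.366,-0.031],[0,0,49],0.087],[[-0.203,0.366,-0.031],[0,0,49],0.087],[[-0.203,0.366,-0.031],[0,0,49],0.087],[[-0.203,0.366,-0.031],[0,0,49],0.087],[[-0.203,0.366,-0.031],[0,0,49],0.087]]'
python3 -m crank '[[[-0.015,0.025,0],[0,0,0],0.087]]' >/dev/null
python3 - <<'E'
from h import *
show(); print(row((.515,-.347,.26),-20))
E
```

```text
t: 13.33
eef_pos: [0.5166, -0.2605, 0.2536]
ee_rot: [[0.942, -0.336, 0.0], [-0.336, -0.942, -0.0], [0.0, 0.0, -1.0]]
contact_force: [0.4, 0.2, 0.8]
gripper_width: 1.0
13.42 [ 0.4946 -0.2825  0.2527] [[0.942, -0.335, -0.003], [-0.335, -0.942, -0.006], [-0.001, 0.006, -1.0]] [-0.43  0.32  1.07  1.64 -0.28  1.35  0.34] [-0.4 -1.1  0.4] 0.999
([0.0407, 0.054, -0.007], [0.36, 0.05, 0.45])
```

```bash
python3 -m crank '[[[0.02,0.027,0],[0,0,0],0.087],[[0.04,0.054,0],[0,0,0],0.087],[[0.04,0.054,0],[0,0,0],0.087],[[0.04,0.054,0],[0,0,0],0.087]]'
python3 - <<'E'
from h import *
s=ctrl.state(); show()
for cam in ("wrist","top"):
    C=cal(cam); I=ctrl.camera(cam); cv2.imwrite(f"pics/{cam}6.png",I)
    for k,z in dict(knob=.129,marked_jar=.072,carousel_front=.012,tray_grip=.046,tray_lip=.004).items():
        if cam=="wrist" and "tray" in k: continue
        print(cam,k,[(round(q["p"],2),np.round(q["location"]).tolist(),np.round(ray(cam,q["location"],z,C)[:2],4)) for q in ctrl.pinpoint(k,cam)[:2]])
E
```

```text
t: 13.75
eef_pos: [0.5129, -0.3441, 0.2528]
ee_rot: [[0.942, -0.335, -0.002], [-0.335, -0.942, -0.002], [-0.002, 0.002, -1.0]]
contact_force: [0.5, 0.4, -0.0]
gripper_width: 0.998
13.75 [ 0.5129 -0.3441  0.2528] [[0.942, -0.335, -0.002], [-0.335, -0.942, -0.002], [-0.002, 0.002, -1.0]] [-0.23  0.46  1.02  1.51 -0.39  1.4   0.47] [ 0.5  0.4 -0. ] 0.998
wrist knob [(0.69, [322.0, 237.0], array([ 0.514 , -0.3469]))]
wrist marked_jar [(0.65, [258.0, 156.0], array([ 0.481 , -0.2762]))]
wrist carousel_front [(0.7, [228.0, 272.0], array([ 0.3911, -0.3826]))]
top knob [(0.9, [544.0, 249.0], array([ 0.5138, -0.345 ])), (0.69, [540.0, 300.0], array([ 0.4035, -0.3294]))]
top marked_jar [(0.55, [502.0, 263.0], array([ 0.4874, -0.273 ]))]
top carousel_front [(0.56, [537.0, 301.0], array([ 0.393 , -0.3748]))]
top tray_grip [(0.72, [218.0, 262.0], array([0.5079, 0.3981])), (0.17, [521.0, 248.0], array([ 0.5225, -0.3301]))]
top tray_lip [(0.58, [305.0, 261.0], array([0.5061, 0.1879]))]
```

View pics/wrist6.png

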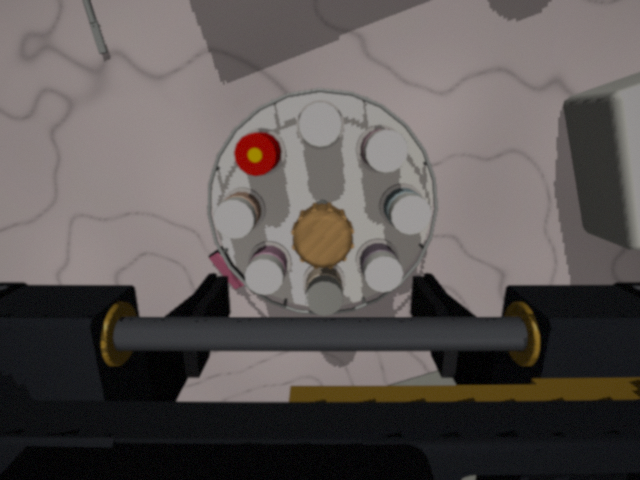

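View pics/top6.png

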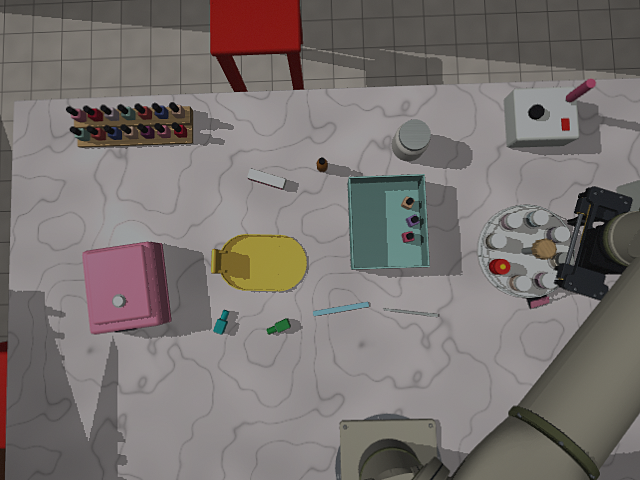

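The wrist view shows the knob at 322,237, the red lid's yellow dot at 255,155 and the pink tag at 225,270. The top view shows the tray back flat in its place and nothing disturbed. The jar needs about +81° about world z. I'll grip the knob.

```bash
python3 -c "from h import *;show();print(row((.514,-.3465,.130),-20))"
```

```text
14.25 [ 0.5143 -0.3411  0.2533] [[0.944, -0.33, -0.001], [-0.33, -0.944, -0.0], [-0.0, 0.0, -1.0]] [-0.24  0.45  1.02  1.51 -0.39  1.4   0.47] [ 0.1 -0.6  0.4] 0.999
([0.0016, 0.0052, 0.1233], [0.02, 0.03, 0.72])
```

```bash
python3 -m crank '[[[0.001,0.005,0.03],[0,0,0.7],0.087],[[0.001,0.005,0.065],[0,0,0.7],0.087],[[0.001,0.005,0.095],[0,0,0.7],0.087],[[0.001,0.005,0.115],[0,0,0.7],0.087],[[0.001,0.005,0.123],[0,0,0.7],0.087],[[0.001,0.005,0.123],[0,0,0.7],0.087],[[0.001,0.005,0.123],[0,0,0.7],0.04],[[0.001,0.005,0.123],[0,0,0.7],0.02]]' && python3 -m crank '[[[0,0,0],[0,0,0],0.02],[[0,0,0],[0,0,0],0.02],[[0,0,0],[0,0,0],0.02],[[0,0,0],[0,0,0],0.02]]'
python3 - <<'E'
from h import *
show()
C=cal("wrist"); cv2.imwrite("pics/w7.png",ctrl.camera("wrist"))
for k,z in dict(marked_jar=.072,carousel_front=.012).items():
    print(k,[(round(q["p"],2),np.round(q["location"]).tolist(),np.round(ray("wrist",q["location"],z,C)[:2],4)) for q in ctrl.pinpoint(k,"wrist")[:2]])
E
```

```text
t: 14.92
eef_pos: [0.5139, -0.3475, 0.1319]
ee_rot: [[0.939, -0.343, 0.001], [-0.343, -0.939, -0.002], [0.002, 0.001, -1.0]]
contact_force: [0.7, -0.9, 0.1]
gripper_width: 0.924
t: 15.25
eef_pos: [0.5134, -0.3469, 0.1306]
ee_rot: [[0.94, -0.342, -0.0], [-0.342, -0.94, -0.001], [-0.0, 0.001, -1.0]]
contact_force: [0.3, -0.0, -0.1]
gripper_width: 0.631
15.25 [ 0.5134 -0.3469  0.1306] [[0.94, -0.342, -0.0], [-0.342, -0.94, -0.001], [-0.0, 0.001, -1.0]] [-0.18  0.56  0.95  1.65 -0.49  1.19  0.53] [ 0.3 -0.  -0.1] 0.631
marked_jar [(0.78, [214.0, 168.0], array([ 0.4794, -0.275 ]))]
carousel_front []
```

```bash
python3 -m crank '[[[0,0,0],[0,0,0],0.0],[[0,0,0],[0,0,0],0.0],[[0,0,0],[0,0,0],0.0],[[0,0,0],[0,0,0],0.0],[[0,0,0],[0,0,0],0.0]]' && python3 -m crank '[[[0,0,0],[0,0,-2],0],[[0,0,0],[0,0,-6],0],[[0,0,0],[0,0,-12],0],[[0,0,0],[0,0,-18],0],[[0,0,0],[0,0,-24],0],[[0,0,0],[0,0,-30],0],[[0,0,0],[0,0,-36],0],[[0,0,0],[0,0,-40],0]]' && python3 -m crank '[[[0,0,0],[0,0,-6],0],[[0,0,0],[0,0,-12],0],[[0,0,0],[0,0,-18],0],[[0,0,0],[0,0,-24],0],[[0,0,0],[0,0,-30],0],[[0,0,0],[0,0,-36],0],[[0,0,0],[0,0,-40],0],[[0,0,0],[0,0,-41],0]]'&& python3 -m crank '[[[0,0,0],[0,0,0],0.0],[[0,0,0],[0,0,0],0.0],[[0,0,0],[0,0,0],0.0]]'
python3 - <<'E'
from h import *
show(); 
R=np.array(ctrl.state()["ee_rot"]); print("yaw",np.degrees(np.arctan2(R[1,0],R[0,0])))
for cam in ("wrist","top","scene"):
    C=cal(cam); I=ctrl.camera(cam); cv2.imwrite(f"pics/{cam}8.png",I)
    for k,z in dict(knob=.129,marked_jar=.072,carousel_front=.012).items():
        print(cam,k,[(round(q["p"],2),np.round(q["location"]).tolist(),np.round(ray(cam,q["location"],z,C)[:2],4)) for q in ctrl.pinpoint(k,cam)[:2]])
E
```

```text
t: 15.82
eef_pos: [0.5136, -0.347, 0.1303]
ee_rot: [[0.94, -0.342, -0.0], [-0.342, -0.94, -0.001], [0.0, 0.001, -1.0]]
contact_force: [4.4, -2.7, -1.2]
gripper_width: 0.497
t: 16.48
eef_pos: [0.5147, -0.3469, 0.1303]
ee_rot: [[0.938, 0.348, 0.002], [0.348, -0.938, -0.002], [0.001, 0.002, -1.0]]
contact_force: [9.7, -4.1, -6.0]
gripper_width: 0.503
t: 17.15
eef_pos: [0.5155, -0.3462, 0.1303]
ee_rot: [[0.48, 0.877, 0.003], [0.877, -0.48, -0.001], [0.0, 0.003, -1.0]]
contact_force: [13.0, -1.9, -5.6]
gripper_width: 0.498
t: 17.4
eef_pos: [0.5155, -0.3462, 0.1303]
ee_rot: [[0.484, 0.875, 0.003], [0.875, -0.484, -0.001], [0.0, 0.003, -1.0]]
contact_force: [12.8, -2.1, -6.0]
gripper_width: 0.499
17.4 [ 0.5155 -0.3462  0.1303] [[0.484, 0.875, 0.003], [0.875, -0.484, -0.001], [0.0, 0.003, -1.0]] [ 0.02  0.46  0.64  1.64 -0.3   1.14  1.81] [12.8 -2.1 -6. ] 0.499
yaw 61.073408795456
wrist knob [(0.73, [320.0, 307.0], array([ 0.5135, -0.3449]))]
wrist marked_jar [(0.56, [211.0, 166.0], array([ 0.4384, -0.3698]))]
wrist carousel_front [(0.89, [183.0, 102.0], array([ 0.3905, -0.3809]))]
top knob [(0.9, [546.0, 250.0], array([ 0.5132, -0.3498]))]
top marked_jar []
top carousel_front [(0.64, [539.0, 301.0], array([ 0.3922, -0.3791])), (0.41, [524.0, 245.0], array([ 0.529 , -0.3509]))]
scene knob [(0.75, [133.0, 242.0], array([ 0.5064, -0.3519]))]
scene marked_jar [(0.66, [134.0, 233.0], array([ 0.4385, -0.3632]))]
scene carousel_front [(0.93, [133.0, 235.0], array([ 0.4014, -0.3806]))]
```

View pics/wrist8.png

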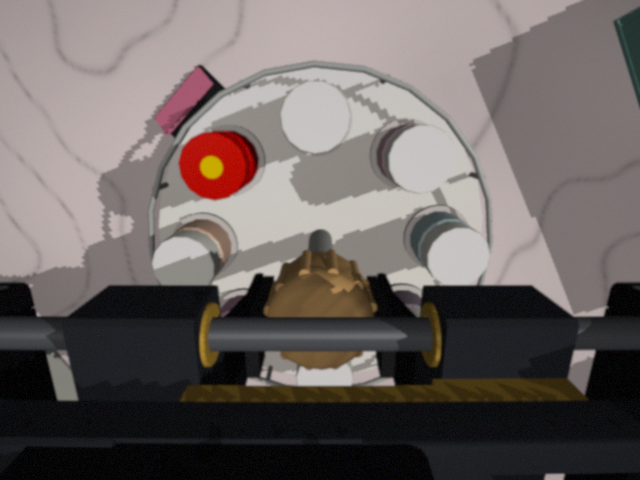

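```bash
python3 -c "
from h import *
show(); print(np.abs(ctrl.state()['qd']).max()); print(ctrl.hand_in())"
```

```text
18.0 [ 0.5156 -0.3462  0.1303] [[0.484, 0.875, 0.003], [0.875, -0.484, -0.001], [0.0, 0.003, -1.0]] [ 0.02  0.46  0.64  1.64 -0.3   1.14  1.81] [13.  -2.3 -5.6] 0.499
0.0014847910349807241
the job is handed in; nothing more can be done
None
```

I finished the job and handed it in at 18 s; no verdict was reported.

- **Tray and bottles:** I lifted the tray by its tab and tipped it about 50° with the lip about 17 mm above the bin's rim. The top picture then showed all three bottles standing in the bin. I put the tray back in its old place, and the next top picture showed it lying flat there, with the bystanders where they had been.
- **Carousel:** I gripped the knob from above and turned it about 81°. In the last wrist view the red-lidded jar is at about 197° and the pink tag at about 196°, so the jar is roughly 2 mm off the line (12 mm allowed). The gripper is shut on the knob at about 43 mm and the arm is still.

**Checks that were not clean:**
- The wrist reads about 13 N sideways, because the knob is gripped a millimetre or two off its axis. I left that as it is.
- In the last look, the top camera did not find the red lid. The scene camera put the tag about 1 cm further back than the other cameras did. The alignment therefore rests mainly on the wrist view; the scene camera's position for the jar is within about 7 mm of it.
- I did not look at the tray again after turning the carousel.

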